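Dock a power module carrier and lift off its press-fit shield cover

ROBOT

A 6-joint arm with a two-finger parallel gripper is mounted at the origin on the work surface. World frame = base frame: x ahead of the robot, y to its left, z up, the work surface at z = 0. Lengths are in mm, angles in rad, forces in N, time in s.
With the tool pointing down it reaches from about 400 to 925 mm from the base axis. Payload 3.4 kg.
Tool frame: the origin (TCP) lies midway between the tips of the shut fingers; the grasp point (between the pads) lies 19 mm behind it (bot.pinch_z is the distance from the TCP to the grasp point, in mm); z points along the fingers, y is the line along which they close (so a half turn about z gives the same grasp; the last joint's range is limited). The gripper opens to 85 mm and grips with 20 to 120 N. Pads are 22 mm wide; open, the fingers measure 114 mm over their backs; the gripper's body (76 mm by 85 mm) begins 54 mm behind the grasp point. The pads swing forward as they close: fully open they stand 13 mm farther back than shut.
Start: joints at [-1.337, 0.307, 1.506, -0, 1.328, -0.073], TCP at [173.631, -548.164, 231.305] pointing down, gripper open.
Joint ranges: [-3.12, 3.12], [-1.05, 2.28], [0.14, 2.33], [-1.42, 4.57], [0.1, 2.73], [-2.68, 2.68]. Speed limits (rad/s): [2.57, 2.57, 3.14, 3.14, 3.14, 3.14].

INTERFACE

Orientations are given as a unit quaternion [w, x, y, z].
In Python, from station import bot, eyes, order gives the robot as it stands.
- The arm moves only by the tool arm_command, never from a script. Its argument "deltas" is a list of rows, each an object with "dp": the shift along the tool's x, y, z in mm, a list of three; "angular": the turn, a rotation vector about the tool's x, y, z in rad, a list of three; "gripper": the gripper command: -1 is fully open, 1 is shut, values between are in proportion. In form: [{"dp": [tx, ty, tz], "angular": [rx, ry, rz], "gripper": gripper}, ...]. A call has 1 to 8 rows; each row is the pose to reach, as a shift and turn from the pose commanded when the call began, along the tool's axes at that moment; what a row does not reach only later rows make up. A row lasts 1/10 s, in which the tool goes at most 50 mm and 8.59 degrees, less where a joint would pass 70% of its speed; a pose out of reach is approached as far as the arm can. A call with a gripper value outside its range is refused whole. The fingers move at their own pace and stop on an object; "squeeze" is the grip in N (left out, the last holds). Time passes only in rows, so rows that repeat a pose let the fingers close. It gives the time, the measured TCP pose, the force, the opening and the grip force at its end, in the units of the state.
- bot.sense(): the state, without advancing time (a new reading comes with each control period).
- eyes.capture(name): name is "side" or "top" or "wrist"; returns a dict with "color" (420x560x3 uint8, blue, green, red), "vfov" (degrees; the focal length in pixels is half the picture's height over the tangent of half this angle, whatever the lens; pixels are square), "cx", "cy" (the principal point, pixels), "R" (3x3) and "t" (3): a world point X has camera coordinates R X + t; the wrist camera has in their place "hand_eye" (4x4, takes a point from camera to tool coordinates, whose origin is the TCP and whose axes are the flange's). Camera axes: x right, y down, z forward; pixel columns grow to the right and rows downward; lengths in mm; the calibration is good to about 2 mm. A picture is of the moment at which its call begins: read the wrist's pose just before it. There is no depth.
- order.finish_job(): hands the job in; it is judged then, once.
The state is a dict: "time": time; "joint_positions": joint angles; "qd": joint speeds; "tau": joint torques, N m; "position": TCP position; "orientation": TCP orientation; "wrist_force": force on the tool from outside, world axes, zero at the start; "ft_torque": the same for the moment, N m; "opening": finger opening in mm; "gripper_force": force on a finger pad.
Only numpy, scipy, OpenCV 4.12 (cv2) and the standard library are available. Lean on these libraries where they do the work, as an engineer would, in place of code of your own. Each camera call takes 0.05 s, during which the arm holds its last target. There are 200 camera calls.

TASK

Take the carrier that wears the aluminium shield cover out of the bench rack and slide it fully home in the dock, under the yellow keeper lips. Then, with the dock holding the carrier down, lift the tight press-fit cover off the module and set it down gently and upright in the blue tray, leaving the carrier fully home in the dock. Never lift the carrier by its cover, and do not disturb the spare carrier, the meter, the power brick or the bottle.

Things in the scene. Friction and masses are not known exactly. Their poses are not given: they have to be found in the camera images.
- carrier: Loose carrier wearing the cover, 0.36 kg: aluminium plate x -115..+60, y -45..+45 mm, 6 thick, flat on the bench; black module 100 x 48 on it, top at z 46; red grip blade at the -x end. Origin: underside, below the module's middle; x along the plate, away from the blade; z up. Bronze spring fingers on the module clamp the cover.
- blade (a point): On the carrier's red upright grip blade: 40 mm long along the carrier's x, 8 mm thick across (y), centred 95 mm to -x of the carrier's origin, from the plate (6 mm) to 42 mm above the bench. The point is its centre, at a height of 26 mm; axes as the carrier's. Free space beside it; the cover's end wall is 20 mm from its near edge.
- cover: Loose aluminium shield cover, 0.16 kg: thin box open below, 110 (x) x 62 (y) x 50 mm high, pressed over the module, its rim on the carrier's plate. Pulling it off straight up takes about 8 to 14 N, more than the carrier weighs, over the first 25 mm. Origin: centre of the rim plane, 6 mm above the carrier's origin when on; same axes.
- handle (a point): Centre of the bar of the black bow handle on top of the cover: bar 62 mm long along the cover's x, 10 mm thick (y), 12 mm high; the point is 79 mm above the cover's rim, with 23 mm free below the bar. Axes as the cover's.
- dock: Fixed dock. Origin and axes are those of the carrier when fully home (1 mm play), so it slides in along +x on the bench. Grey rails x -55..+60 mm, inner walls at y +-48, 16 high; yellow lips reach in to y +-36, with 12 mm free below. Flared guides 12 high reach x -78, there 118 apart inside. Stop: black block x 61..95, 112 wide, 34 high.
- tray: Fixed shallow blue open tray, 154 (x) x 108 (y) mm outside, 18 mm high, walls and floor 4 mm thick. Origin: centre of its underside, z up.
- rack: Fixed steel rack, two bays, mouth at -x. Origin on the bench. Posts 12 mm square at x -34, +94, y -126, 0, +126 mm; low rails between; wire tier x -40..+100, y -132..+132, from 125 to 131 mm high, small carton at its back up to 161. Carriers stand at y +-63, x about 0, aligned with the rack, blades out of the mouth; which bay holds which varies.
- spare: Spare carrier in the other bay, loose, 0.4 kg: same plate and red blade, but a blue module and no cover; origin and axes as the carrier's. Leave it alone.
- meter: Yellow handheld meter lying on the bench, loose, 0.35 kg, 150 (x) x 76 (y) x 32 mm high, with a round dial up to 40 mm high. Origin: centre of its underside. Leave it alone.
- brick: Black power-adapter brick lying on the bench, loose, 0.3 kg, 110 (x) x 52 (y) x 36 mm high. Origin: centre of its underside. Leave it alone.
- bottle: White bottle with a red cap, loose, 0.22 kg, 54 mm diameter, 135 mm high, standing. Origin: centre of its underside. Leave it alone.
Things that resemble listed ones, but are neither listed nor needed, are in the scene too. Leave any orange or turquoise look-alike of the dock alone. What is shaped like the carrier but green is not meant.

How it is judged:
By the outcome, as a careful person would: the job done as asked, in the order asked, and still so for the second after the job is handed in, with the robot touching nothing.
It also fails if it takes over 67 s, if anything falls off the work surface, if the arm or the gripper's body presses on something with over 40 N, if the wrist force passes 120 N, or if a joint passes its speed limit or range.

## Working session

There is one attempt and no reset: what is moved stays moved. The work goes in short steps, Python scripts to look and compute and a tool call to move; the robot and the scene stay as the last step left them, time stands still between calls to the robot, and variables do not carry over. Pictures are saved under pics/ and viewed, at most 10 in all, crops included, and the job is handed in when it is done.

Besides the shell and the picture viewer there is one more tool, called after "Emit:" as a command line: name --argument value ..., lists and objects as JSON in quotes. arm_command: Moves the arm, as the interface text tells. Its arguments: {"type":"object","properties":{"deltas":{"type":"array"},"squeeze":{"type":"number"}},"required":["deltas"]}

```bash
mkdir -p pics; ls; python3 - <<'E'
from station import bot,eyes
import cv2,numpy as np
s=bot.sense();print(s, bot.pinch_z)
for n in("side","top"):
    c=eyes.capture(n);cv2.imwrite(f"pics/{n}0.png",c["color"]);print(n,c["vfov"],c["cx"],c["cy"],c["R"],c["t"],[k for k in c])
    np.savez(f"{n}0.npz",**c)
E
```

```text
pics
{'time': 0.0, 'joint_positions': array([-1.33749213e+00,  3.07592910e-01,  1.50766833e+00,  3.36933115e-06,
        1.32840019e+00, -7.34796259e-02]), 'qd': array([ 0.0003689 , -0.00174989,  0.00043622,  0.00047896,  0.00248734,
        0.00040677]), 'tau': array([-4.19445605e-04, -4.57547951e+01, -2.51914734e+01, -5.61425850e-05,
        1.32640344e-02,  5.30897523e-06]), 'position': array([ 173.47456255, -547.4788919 ,  230.3715475 ]), 'orientation': array([-1.03121391e-03,  9.88258043e-01,  1.52790609e-01, -8.09422964e-05]), 'wrist_force': array([ 0.23940904, -0.80075485,  0.63518767]), 'ft_torque': array([-0.04272989, -0.02630819, -0.0287338 ]), 'gripper_force': 0.0, 'opening': 85.52190101887419} 18.700000000000003
side 54.19774925916551 277.1567072531686 210.8643885256459 [[-0.60198152 -0.79850712 -0.00215074]
 [-0.58166383  0.44034903 -0.68392976]
 [ 0.54706986 -0.41046207 -0.72954469]] [ 377.61018829  309.47255791 1094.93457736] ['color', 'vfov', 'cx', 'cy', 'R', 't']
top 51.546312439443014 279.1012926172195 210.83650772859394 [[-0.01439674 -0.9996762   0.02098181]
 [-0.99474543  0.01219222 -0.1016508 ]
 [ 0.10136208 -0.022335   -0.99459885]] [  92.52736101  487.63833977 1477.9367422 ] ['color', 'vfov', 'cx', 'cy', 'R', 't']
```

View pics/top0.png

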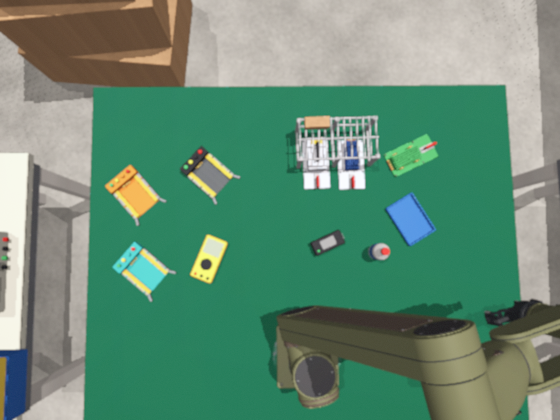

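View pics/side0.png

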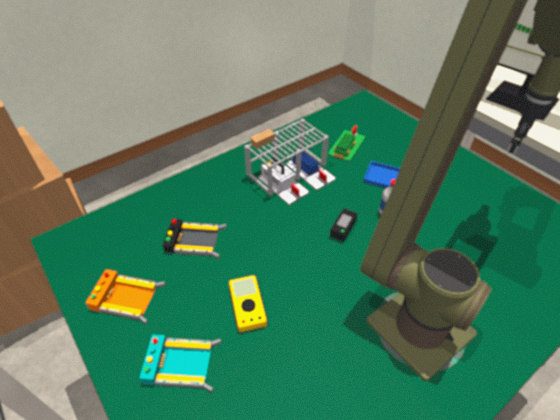

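The top view shows the rack at (338,145). The left bay at (316,160) holds a silver-covered carrier and the right bay at (352,160) a blue module. Look-alikes: docks at (210,173) with grey rails, yellow lips and a black stop, at (133,193) in orange, and at (143,268) in turquoise; there is also a green carrier at (412,155). The grey/black dock and the silver-covered carrier fit the description. I'll confirm both in an enlarged crop.

```bash
cat > h.py <<'E'
import numpy as np,cv2
from scipy.spatial.transform import Rotation as Ro
def f(c): return 210/np.tan(np.radians(float(c["vfov"]))/2)
def RT(c,s=None):
    if "R" in c: return np.array(c["R"]),np.array(c["t"])
    q=s["orientation"];Rt=Ro.from_quat([q[1],q[2],q[3],q[0]]).as_matrix()
    H=np.array(c["hand_eye"]);Rc=Rt@H[:3,:3];p=Rt@H[:3,3]+s["position"]
    return Rc.T,-Rc.T@p
def proj(cam,X):
    c,R,t=cam;P=np.atleast_2d(X)@R.T+t
    return P[:,:2]/P[:,2:]*f(c)+[float(c["cx"]),float(c["cy"])]
def ray(cam,uv,z=0):
    c,R,t=cam;uv=np.atleast_2d(uv)
    d=np.c_[(uv-[float(c["cx"]),float(c["cy"])])/f(c),np.ones(len(uv))]@R
    o=-R.T@t
    return o+d*((z-o[2])/d[:,2])[:,None]
def load(n):
    c=dict(np.load(n+".npz"));s={k[2:]:c[k] for k in c if k[:2]=="s_"}
    return (c,*RT(c,s))
def snap(n,name):
    from station import bot,eyes
    s=bot.sense();c=eyes.capture(name);cv2.imwrite(f"pics/{n}.png",c["color"])
    np.savez(n+".npz",**c,s_position=s["position"],s_orientation=s["orientation"]);return load(n)
E
python3 - <<'E'
from h import *
T=load("top0");S=load("side0")
print(ray(T,[(316,182),(317,186),(351,182),(206,198),(237,177),(210,173),(410,219),(380,252),(327,243),(209,258),(338,145)]).round())
a=cv2.resize(T[0]["color"][110:200,175:440],(795,270),interpolation=cv2.INTER_CUBIC)
b=cv2.resize(S[0]["color"][110:260,155:420],(583,330),interpolation=cv2.INTER_CUBIC)
im=np.zeros((600,800,3),np.uint8);im[:270,:795]=a;im[270:,:583]=b;cv2.imwrite("pics/crop.png",im)
E
```

```text
[[ 592.  -47.    0.]
 [ 578.  -50.    0.]
 [ 591. -171.    0.]
 [ 540.  341.    0.]
 [ 613.  232.    0.]
 [ 628.  327.    0.]
 [ 457. -375.    0.]
 [ 342. -265.    0.]
 [ 376.  -80.    0.]
 [ 330.  330.    0.]
 [ 725. -128.    0.]]
```

View pics/crop.png

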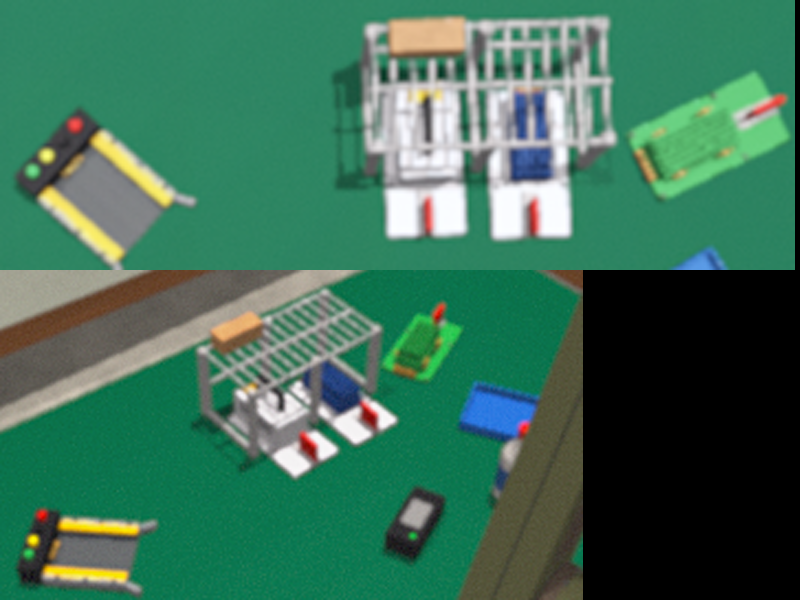

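The crop confirms both: the left bay has the silver covered carrier with the bow handle and a red blade at crop (427,215), and the dock has grey rails, yellow lips and a black stop. Next I'll move the wrist camera over the carrier.

```bash
cat > plan.py <<'E'
import json,sys,os,numpy as np
# usage: plan.py x y z yawdeg  -> tool-frame delta from last commanded pose (stores the new one)
st=json.load(open("cmd.json")) if os.path.exists("cmd.json") else [173.631,-548.164,231.305,17.58]
x,y,z,b=map(float,sys.argv[1:5]);a=np.radians(st[3]);c,s=np.cos(a),np.sin(a)
d=np.array([x,y,z])-st[:3];R=np.array([[c,s,0],[s,-c,0],[0,0,-1]])
dp=(R.T@d).round(1);w=round(float(-np.radians(b-st[3])),4)
json.dump([*(np.array(st[:3])+R@dp),st[3]-np.degrees(w)],open("cmd.json","w"))
print("dp",dp.tolist(),"wz",w,"rows>=",int(np.ceil(max(np.linalg.norm(dp)/50,abs(np.degrees(w))/8.59))))
E
python3 plan.py 500 -60 330 0; python3 -c "
from station import eyes
c=eyes.capture('wrist');print(c['hand_eye'],c['vfov'])"
```

```text
dp [458.6, -366.8, -98.7] wz 0.3068 rows>= 12
[[ 3.78838152e-04 -9.58552790e-01 -2.84914733e-01  7.26663234e+01]
 [ 9.99998533e-01 -1.12798963e-04  1.70914769e-03  3.78249363e-01]
 [-1.67044637e-03 -2.84914962e-01  9.58551341e-01 -1.42683084e+02]
 [ 0.00000000e+00  0.00000000e+00  0.00000000e+00  1.00000000e+00]] 60.91017448208137
```

```bash
rm cmd.json; python3 plan.py 500 -60 300 180
```

```text
dp [458.6, -366.8, -68.7] wz -2.8348 rows>= 19
```

```bash
rm cmd.json; python3 plan.py 320 -380 300 71;python3 plan.py 440 -200 300 126; python3 plan.py 500 -60 300 180
```

```text
dp [190.3, -116.1, -68.7] wz -0.9324 rows>= 7
dp [209.3, 54.9, 0.0] wz -0.9599 rows>= 7
dp [78.0, 130.8, 0.0] wz -0.9425 rows>= 7
```

Emit:
arm_command --deltas '[{"dp": [190.3,-116.1,-68.7],"angular": [0,0,-0.9324],"gripper": -1},{"dp": [190.3,-116.1,-68.7],"angular": [0,0,-0.9324],"gripper": -1},{"dp": [190.3,-116.1,-68.7],"angular": [0,0,-0.9324],"gripper": -1},{"dp": [190.3,-116.1,-68.7],"angular": [0,0,-0.9324],"gripper": -1},{"dp": [190.3,-116.1,-68.7],"angular": [0,0,-0.9324],"gripper": -1},{"dp": [190.3,-116.1,-68.7],"angular": [0,0,-0.9324],"gripper": -1},{"dp": [190.3,-116.1,-68.7],"angular": [0,0,-0.9324],"gripper": -1},{"dp": [190.3,-116.1,-68.7],"angular": [0,0,-0.9324],"gripper": -1}]'

```text
time: 0.95
position: [320.2, -379.4, 299.9]
orientation: [-0.0, 0.814, 0.581, -0.0]
wrist_force: [0.0, 0.3, 0.2]
opening: 85.4
gripper_force: 0.0
```

Emit:
arm_command --deltas '[{"dp": [209.3,54.9,0],"angular": [0,0,-0.9599],"gripper": -1},{"dp": [209.3,54.9,0],"angular": [0,0,-0.9599],"gripper": -1},{"dp": [209.3,54.9,0],"angular": [0,0,-0.9599],"gripper": -1},{"dp": [209.3,54.9,0],"angular": [0,0,-0.9599],"gripper": -1},{"dp": [209.3,54.9,0],"angular": [0,0,-0.9599],"gripper": -1},{"dp": [209.3,54.9,0],"angular": [0,0,-0.9599],"gripper": -1},{"dp": [209.3,54.9,0],"angular": [0,0,-0.9599],"gripper": -1},{"dp": [209.3,54.9,0],"angular": [0,0,-0.9599],"gripper": -1}]'

```text
time: 1.75
position: [440.0, -199.8, 299.7]
orientation: [-0.0, 0.454, 0.891, 0.0]
wrist_force: [0.4, 0.4, 0.1]
opening: 85.5
gripper_force: 0.0
```

Emit:
arm_command --deltas '[{"dp": [78,130.8,0],"angular": [0,0,-0.9425],"gripper": -1},{"dp": [78,130.8,0],"angular": [0,0,-0.9425],"gripper": -1},{"dp": [78,130.8,0],"angular": [0,0,-0.9425],"gripper": -1},{"dp": [78,130.8,0],"angular": [0,0,-0.9425],"gripper": -1},{"dp": [78,130.8,0],"angular": [0,0,-0.9425],"gripper": -1},{"dp": [78,130.8,0],"angular": [0,0,-0.9425],"gripper": -1},{"dp": [78,130.8,0],"angular": [0,0,-0.9425],"gripper": -1},{"dp": [78,130.8,0],"angular": [0,0,-0.9425],"gripper": -1}]'

```text
time: 2.55
position: [499.9, -60.4, 299.8]
orientation: [-0.0, 0.001, 1.0, 0.0]
wrist_force: [-0.1, 0.3, -0.1]
opening: 85.0
gripper_force: 0.0
```

```bash
python3 -c "
from h import *
snap('w1','wrist')"; python3 plan.py 530 240 300 225
```

```text
dp [-30.0, 300.0, 0.0] wz -0.7854 rows>= 7
```

View pics/w1.png

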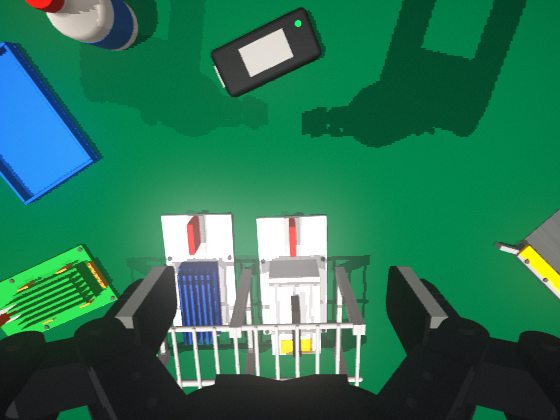

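Emit:
arm_command --deltas '[{"dp": [-30,300,0],"angular": [0,0,-0.7854],"gripper": -1},{"dp": [-30,300,0],"angular": [0,0,-0.7854],"gripper": -1},{"dp": [-30,300,0],"angular": [0,0,-0.7854],"gripper": -1},{"dp": [-30,300,0],"angular": [0,0,-0.7854],"gripper": -1},{"dp": [-30,300,0],"angular": [0,0,-0.7854],"gripper": -1},{"dp": [-30,300,0],"angular": [0,0,-0.7854],"gripper": -1},{"dp": [-30,300,0],"angular": [0,0,-0.7854],"gripper": -1},{"dp": [-30,300,0],"angular": [0,0,-0.7854],"gripper": -1}]'

```text
time: 3.4
position: [529.9, 240.9, 299.4]
orientation: [-0.001, -0.383, 0.924, -0.0]
wrist_force: [-0.2, -0.6, -0.4]
opening: 85.6
gripper_force: 0.0
```

w1 shows the covered carrier at the centre, with near plate corners at about (257,218) and (326,216) and its red blade at (292,238). Below it are the cover and the black handle bar. The spare is to its left with its blade at (193,235). The brick is at (266,52), and the tray (left) is partly visible.

```bash
python3 - <<'E'
from h import *
W=snap('w2','wrist')
W=load('w1');im=W[0]["color"].astype(int)
b,g,r=im[...,0],im[...,1],im[...,2]
m=((r>120)&(g<90)&(b<90));m[:,:250]=0;m[:200]=0;m[:,340:]=0
v,u=np.nonzero(m);print("red",u.min(),u.max(),v.min(),v.max(),[(vv,u[v==vv].min(),u[v==vv].max()) for vv in range(v.min(),v.max(),6)])
w=(r>170)&(b>170)&(g>170)
for row in (222,230,240,250):
    uu=np.nonzero(w[row,240:345])[0]+240;print(row,uu.min(),uu.max())
for col in (262,275,310,321):
    vv=np.nonzero(w[205:240,col])[0]+205;print(col,vv.min())
E
```

```text
red 289 293 218 225 [(218, np.int64(290), np.int64(291)), (224, np.int64(293), np.int64(293))]
222 257 326
230 257 326
240 258 326
250 258 326
262 218
275 218
310 216
321 216
```

View pics/w2.png

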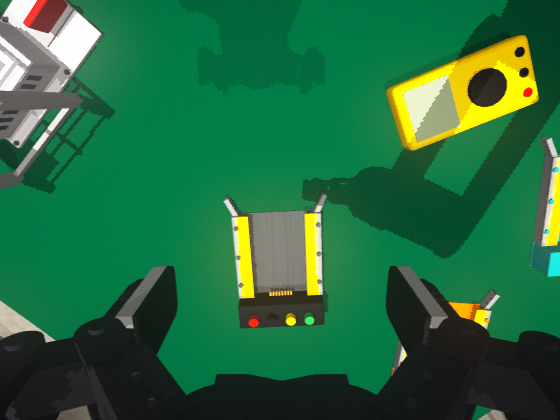

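w2 shows the grey dock: its yellow lips run along columns ~243 and ~312 for rows 212–295, its stop with lamps is at (282,312), and the flares point up at (231,205) and (321,203). The meter is at (463,92), well clear.

```bash
python3 - <<'E'
from h import *
from scipy.optimize import least_squares
W=load('w2');im=W[0]["color"].astype(int)
b,g,r=im[...,0],im[...,1],im[...,2]
y=((r>150)&(g>140)&(b<90))
L=[];Rr=[]
for row in range(222,288,3):
    l=np.nonzero(y[row,228:282])[0]+228;q=np.nonzero(y[row,282:335])[0]+282
    if len(l) and len(q): L.append((l.max()+.5,row));Rr.append((q.min()-.5,row))
print(L[::7],Rr[::7])
A=ray(W,L,16);B=ray(W,Rr,16)
fa=np.polyfit(A[:,0],A[:,1],1);fb=np.polyfit(B[:,0],B[:,1],1)
print("yaw",np.degrees(np.arctan([fa[0],fb[0]])))
th=np.arctan((fa[0]+fb[0])/2);n=np.array([-np.sin(th),np.cos(th)])
print("lip y offs",(A[:,:2]@n).mean(),(B[:,:2]@n).mean(),"yaw",np.degrees(th))
yc=((A[:,:2]@n).mean()+(B[:,:2]@n).mean())/2
# x extent: black stop top near edge (z34) and lip ends (z16)
x=np.array([np.cos(th),np.sin(th)])
for col in(243,246,308,311):
    vv=np.nonzero(y[200:300,col])[0]+200;P=ray(W,[(col,vv.min()-.5),(col,vv.max()+.5)],16)[:,:2]@x;print(col,vv.min(),vv.max(),P)
dk=(im.sum(2)<150)
for col in(255,265,297,300):
    vv=np.nonzero(dk[270:345,col])[0]+270;print(col,vv.min(),vv.max(),ray(W,[(col,vv.min()-.5),(col,vv.min()-.5),(col,vv.max()+.5)],34)[:,:2]@x, ray(W,[(col,vv.min()-.5)],0)[:,:2]@x)
print("yc",yc,"n",n,"x",x)
im2=W[0]["color"][185:340,205:350];cv2.imwrite("pics/w2c.png",cv2.resize(im2,None,fx=3.8,fy=3.8,interpolation=cv2.INTER_CUBIC))
# carrier
W=load('w1')
P=ray(W,[(256.5,217.7),(326.5,215.7),(257.5,250),(326.5,250)],6)[:,:2];print("plate",P,np.linalg.norm(P[0]-P[1]))
e=P[0]-P[1];print("yaw",np.degrees(np.arctan2(e[0],-e[1])) )
im=W[0]["color"];cv2.imwrite("pics/w1c.png",cv2.resize(im[205:365,235:345],None,fx=3.7,fy=3.7,interpolation=cv2.INTER_CUBIC))
E
python3 - <<'E'
import cv2,numpy as np
a=cv2.imread("pics/w2c.png");b=cv2.imread("pics/w1c.png");a=cv2.resize(a,(390,417))
im=np.zeros((600,800,3),np.uint8);im[:417,:390]=a;im[:b.shape[0],392:392+b.shape[1]]=b[:600];cv2.imwrite("pics/w12c.png",im)
E
```

```text
[(np.float64(247.5), 222), (np.float64(249.5), 243), (np.float64(251.5), 264), (np.float64(253.5), 285)] [(np.float64(303.5), 222), (np.float64(304.5), 243), (np.float64(305.5), 264), (np.float64(306.5), 285)]
yaw [48.0560833  47.84888721]
lip y offs -278.87704629887196 -208.28429934975065 yaw 47.95269294337046
243 217 297 [599.18123014 713.6872079 ]
246 217 297 [599.37109061 713.88927221]
308 214 294 [599.34042735 713.51714941]
311 213 294 [598.21621859 713.7186147 ]
255 293 314 [696.57527882 696.57527882 728.88650005] [716.16234415]
265 293 325 [697.21774145 697.21774145 746.19159714] [716.85832064]
297 292 325 [697.83250505 697.83250505 748.30203946] [717.52429091]
300 291 303 [696.58671356 696.58671356 715.48678303] [716.17473135]
yc -243.5806728243113 n [-0.7425921   0.66974397] x [0.66974397 0.7425921 ]
plate [[573.86054816 -93.31161173]
 [571.32744135  -3.23918823]
 [618.94815734 -92.98751271]
 [619.11455778  -1.62904965]] 90.1080357364753
yaw 1.6109046322913982
```

View pics/w12c.png

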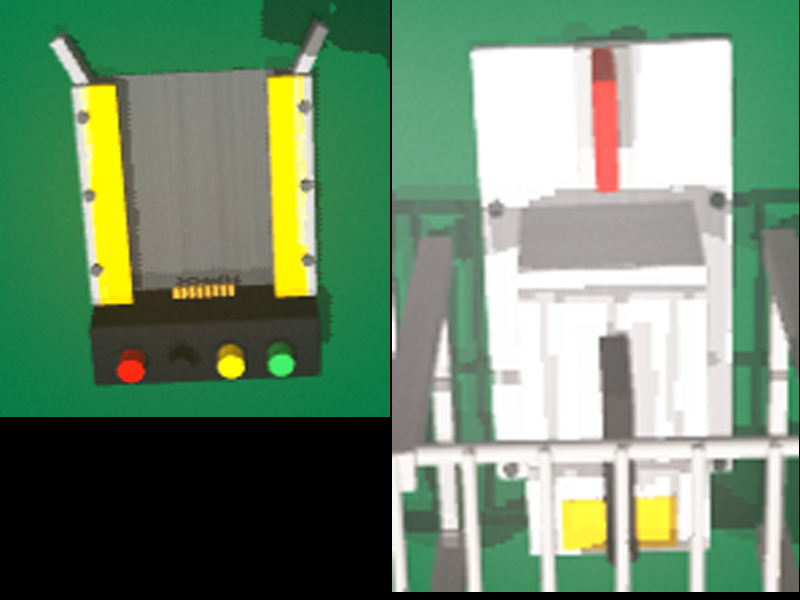

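The crops agree with the fits. Dock origin ≈ (618.9, 322.5) with yaw 47.95°. Carrier origin ≈ (687.6, −45.3) with yaw ≈1.5°.

```bash
python3 - <<'E'
from h import *
W=load('w1')
print(ray(W,[(289.3,226.6),(294,226.6),(292,257),(297,257)],42).round(1))
S=load('w1');print(ray(S,[(100,157),(27,202),(4,42)],18).round(1))
E
python3 plan.py 589.5 -48 160 181.5;python3 plan.py 589.5 -48 11 181.5
```

```text
[[573.  -51.8  42. ]
 [573.1 -46.2  42. ]
 [612.5 -48.3  42. ]
 [612.5 -42.2  42. ]]
[[ 493.2 -277.4   18. ]
 [ 548.8 -376.    18. ]
 [ 367.  -363.8   18. ]]
dp [161.6, -245.7, 140.0] wz 0.7593 rows>= 7
dp [-0.0, -0.0, 149.0] wz -0.0 rows>= 3
```

Emit:
arm_command --deltas '[{"dp": [161.6,-245.7,140],"angular": [0,0,0.7593],"gripper": -0.3},{"dp": [161.6,-245.7,140],"angular": [0,0,0.7593],"gripper": -0.3},{"dp": [161.6,-245.7,140],"angular": [0,0,0.7593],"gripper": -0.3},{"dp": [161.6,-245.7,140],"angular": [0,0,0.7593],"gripper": -0.3},{"dp": [161.6,-245.7,140],"angular": [0,0,0.7593],"gripper": -0.3},{"dp": [161.6,-245.7,140],"angular": [0,0,0.7593],"gripper": -0.3},{"dp": [161.6,-245.7,140],"angular": [0,0,0.7593],"gripper": -0.3},{"dp": [161.6,-245.7,140],"angular": [0,0,0.7593],"gripper": -0.3}]'

```text
time: 4.25
position: [587.9, -53.5, 158.1]
orientation: [-0.002, -0.009, 1.0, -0.001]
wrist_force: [-0.1, 0.7, 0.9]
opening: 56.0
gripper_force: 0.0
```

Emit:
arm_command --deltas '[{"dp": [0,0,30],"angular": [0,0,0],"gripper": -0.3},{"dp": [0,0,60],"angular": [0,0,0],"gripper": -0.3},{"dp": [0,0,90],"angular": [0,0,0],"gripper": -0.3},{"dp": [0,0,115],"angular": [0,0,0],"gripper": -0.3},{"dp": [0,0,135],"angular": [0,0,0],"gripper": -0.3},{"dp": [0,0,145],"angular": [0,0,0],"gripper": -0.3},{"dp": [0,0,149],"angular": [0,0,0],"gripper": -0.3},{"dp": [0,0,149],"angular": [0,0,0],"gripper": -0.3}]'

```text
time: 5.05
position: [589.6, -48.2, 11.4]
orientation: [0.0, -0.013, 1.0, 0.0]
wrist_force: [0.2, -0.1, -0.2]
opening: 55.6
gripper_force: 0.0
```

Emit:
arm_command --deltas '[{"dp": [0,0,0],"angular": [0,0,0],"gripper": 1},{"dp": [0,0,0],"angular": [0,0,0],"gripper": 1},{"dp": [0,0,0],"angular": [0,0,0],"gripper": 1},{"dp": [0,0,0],"angular": [0,0,0],"gripper": 1},{"dp": [0,0,0],"angular": [0,0,0],"gripper": 1},{"dp": [0,0,0],"angular": [0,0,0],"gripper": 1}]' --squeeze 60

```text
time: 5.65
position: [590.1, -47.8, 12.0]
orientation: [0.001, -0.013, 1.0, -0.0]
wrist_force: [-1.0, 0.6, 5.7]
opening: 7.3
gripper_force: 59.6
```

```bash
python3 - <<'E'
from h import *
W=load('w1')
print("brick",ray(W,[(235,97),(320,50),(321,58)],0).round(),"tier front",ray(W,[(170,329),(360,326)],131).round())
E
python3 plan.py 467 -51 11 181.5;python3 plan.py 440 110 11 228;python3 plan.py 436.1 119.8 11 228
```

```text
brick [[ 425. -116.    0.]
 [ 374.  -17.    0.]
 [ 382.  -15.    0.]] tier front [[ 651. -174.  131.]
 [ 648.   18.  131.]]
dp [122.5, 0.2, 0.0] wz -0.0 rows>= 3
dp [22.8, 161.6, 0.0] wz -0.8116 rows>= 6
dp [-4.7, 9.5, 0.0] wz -0.0 rows>= 1
```

Emit:
arm_command --deltas '[{"dp": [8,0,0],"angular": [0,0,0],"gripper": 1},{"dp": [24,0,0],"angular": [0,0,0],"gripper": 1},{"dp": [44,0.1,0],"angular": [0,0,0],"gripper": 1},{"dp": [64,0.1,0],"angular": [0,0,0],"gripper": 1},{"dp": [84,0.1,0],"angular": [0,0,0],"gripper": 1},{"dp": [104,0.2,0],"angular": [0,0,0],"gripper": 1},{"dp": [118,0.2,0],"angular": [0,0,0],"gripper": 1},{"dp": [122.5,0.2,0],"angular": [0,0,0],"gripper": 1}]'

```text
time: 6.45
position: [468.3, -51.5, 12.0]
orientation: [0.002, -0.013, 1.0, -0.0]
wrist_force: [7.1, 1.1, 2.1]
opening: 7.0
gripper_force: 60.0
```

Emit:
arm_command --deltas '[{"dp": [2,12,0],"angular": [0,0,-0.06],"gripper": 1},{"dp": [5,35,0],"angular": [0,0,-0.17],"gripper": 1},{"dp": [8,60,0],"angular": [0,0,-0.3],"gripper": 1},{"dp": [12,85,0],"angular": [0,0,-0.43],"gripper": 1},{"dp": [16,110,0],"angular": [0,0,-0.56],"gripper": 1},{"dp": [19,135,0],"angular": [0,0,-0.69],"gripper": 1},{"dp": [22,155,0],"angular": [0,0,-0.78],"gripper": 1},{"dp": [22.8,161.6,0],"angular": [0,0,-0.8116],"gripper": 1}]'

```text
time: 7.25
position: [441.1, 110.4, 12.0]
orientation: [0.001, -0.409, 0.913, -0.001]
wrist_force: [2.6, -7.4, 9.1]
opening: 7.1
gripper_force: 61.0
```

Emit:
arm_command --deltas '[{"dp": [-4.7,9.5,0],"angular": [0,0,0],"gripper": 1},{"dp": [-4.7,9.5,0],"angular": [0,0,0],"gripper": 1}]'

```text
time: 7.45
position: [437.5, 120.5, 11.9]
orientation: [0.002, -0.407, 0.913, -0.0]
wrist_force: [2.3, 1.1, 9.4]
opening: 7.2
gripper_force: 60.9
```

```bash
cat cmd.json; python3 -c "
from h import *
snap('w3','wrist')"
```

```text
[436.0635103825496, 119.80253609301181, 11.004999999999995, 227.9987502617948]
```

View pics/w3.png

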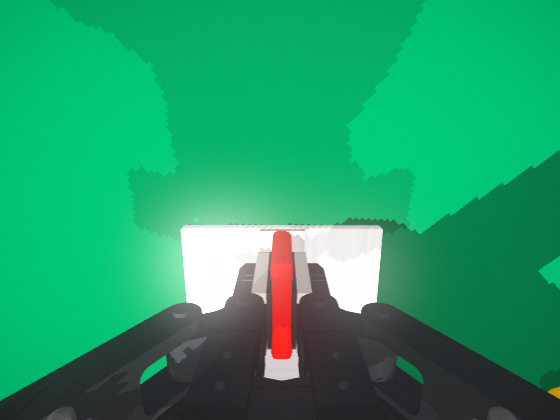

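The blade is held squarely (red at (282,300)) with the plate symmetric about it, columns 182–382. Inserting now.

```bash
python3 plan.py 485 174 12.2 227.95;python3 plan.py 548.6 244.5 12.2 227.95
```

```text
dp [-73.0, -0.1, -1.2] wz 0.0009 rows>= 2
dp [-95.0, -0.0, 0.0] wz -0.0 rows>= 2
```

Emit:
arm_command --deltas '[{"dp": [-6,0,-1.2],"angular": [0,0,0.0009],"gripper": 1},{"dp": [-18,0,-1.2],"angular": [0,0,0.0009],"gripper": 1},{"dp": [-32,0,-1.2],"angular": [0,0,0.0009],"gripper": 1},{"dp": [-46,0,-1.2],"angular": [0,0,0.0009],"gripper": 1},{"dp": [-58,0,-1.2],"angular": [0,0,0.0009],"gripper": 1},{"dp": [-66,0,-1.2],"angular": [0,0,0.0009],"gripper": 1},{"dp": [-70,0,-1.2],"angular": [0,0,0.0009],"gripper": 1},{"dp": [-73,0,-1.2],"angular": [0,0,0.0009],"gripper": 1}]'

```text
time: 8.3
position: [479.8, 171.4, 11.9]
orientation: [-0.005, -0.407, 0.913, -0.0]
wrist_force: [-8.6, -10.0, 14.4]
opening: 6.8
gripper_force: 61.6
```

Emit:
arm_command --deltas '[{"dp": [0,0,0],"angular": [0,0,0],"gripper": 1},{"dp": [0,0,0],"angular": [0,0,0],"gripper": 1}]'

```text
time: 8.5
position: [480.3, 171.9, 11.9]
orientation: [-0.005, -0.407, 0.914, -0.0]
wrist_force: [-6.7, -7.9, 11.2]
opening: 7.3
gripper_force: 61.1
```

```bash
python3 - <<'E'
from h import *
T=snap('t2','top');S=snap('s2','side')
a=cv2.resize(T[0]["color"][140:230,165:285],(600,450),interpolation=cv2.INTER_CUBIC)[:300]
b=cv2.resize(S[0]["color"][195:275,150:290],(525,300),interpolation=cv2.INTER_CUBIC)
im=np.zeros((600,600,3),np.uint8);im[:300]=a;im[300:,:525]=b;cv2.imwrite("pics/ts2.png",im)
E
```

```text
(no output)
```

View pics/ts2.png

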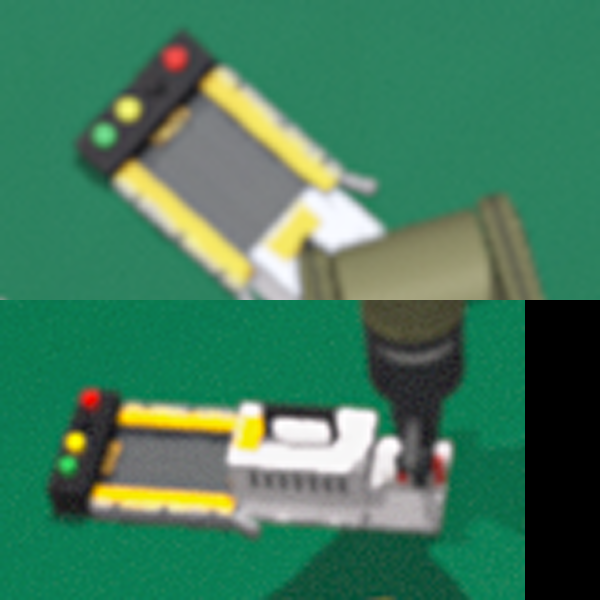

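The nose is right at the throat and stalled at ~10 N axial. I'll read the moment to tell which side touches.

```bash
python3 - <<'E'
from h import *
from station import bot
s=bot.sense();print(s["position"],s["orientation"],s["wrist_force"],s["ft_torque"])
T=load('t2')
# predicted dock/carrier outlines overlaid numerically: compare dock origin using stop lamps impossible; check lip ends in top view
o=np.array([618.9,322.5]);th=np.radians(47.95);x=np.array([np.cos(th),np.sin(th)]);n=np.array([-x[1],x[0]])
for a,b,z in[(-55,36,16),(-55,-36,16),(60,36,16),(60,-36,16)]:
    print(a,b,(proj(T,[*(o+a*x+b*n),z])-[165,140])*5)
E
```

```text
[480.31922665 171.87910812  11.94221456] [-4.55776371e-03 -4.06745437e-01  9.13530166e-01 -1.07666953e-04] [-7.08782892 -5.91703884 11.86514521] [-0.82971112  0.66034976  0.04893507]
-55 36 [[252.82717769 264.01392562]]
-55 -36 [[322.14657816 187.36793026]]
60 36 [[130.13024834 156.04937738]]
60 -36 [[199.70432187  80.16039241]]
```

The moment about z is ~0, so no corner is catching. It is mostly drag from pressing down (12 N up on the tool plus a pitching moment). I'll ease the height, trim sideways and carry on.

```bash
echo "[485,174,12.2,227.95]">cmd.json; python3 - <<'E'
import numpy as np
o=np.array([618.9,322.5]);th=np.radians(47.95);x=np.array([np.cos(th),np.sin(th)]);n=np.array([-x[1],x[0]])
print(o-170*x-1.5*n)
E
python3 plan.py 506.1 195.3 14.2 227.95
```

```text
[506.15143342 195.26002698]
dp [-29.9, -1.4, -2.0] wz -0.0 rows>= 1
```

Emit:
arm_command --deltas '[{"dp": [0,0,-2],"angular": [0,0,0],"gripper": 1},{"dp": [-5,1.5,-2],"angular": [0,0,0],"gripper": 1},{"dp": [-13,1.5,-2],"angular": [0,0,0],"gripper": 1},{"dp": [-22,1.5,-2],"angular": [0,0,0],"gripper": 1},{"dp": [-30,1.5,-2],"angular": [0,0,0],"gripper": 1},{"dp": [-30,1.5,-2],"angular": [0,0,0],"gripper": 1}]'

```text
time: 9.2
position: [506.0, 198.8, 14.1]
orientation: [0.001, -0.407, 0.914, -0.0]
wrist_force: [-0.0, 0.4, -6.0]
opening: 7.0
gripper_force: 58.6
```

```bash
python3 - <<'E'
import numpy as np,json
o=np.array([618.9,322.5]);th=np.radians(47.95);x=np.array([np.cos(th),np.sin(th)]);n=np.array([-x[1],x[0]])
p=np.array([485,174])+30*x+1.5*n;json.dump([*p,14.2,227.95],open("cmd.json","w"));print((p-o)@x,(p-o)@n)
E
```

```text
-169.95364185585137 1.4667046265150046
```

Emit:
arm_command --deltas '[{"dp": [-6,-0.6,0.5],"angular": [0,0,0],"gripper": 1},{"dp": [-16,-1.2,0.8],"angular": [0,0,0],"gripper": 1},{"dp": [-26,-1.2,0.8],"angular": [0,0,0],"gripper": 1},{"dp": [-36,-1.2,0.8],"angular": [0,0,0],"gripper": 1},{"dp": [-46,-1.2,0.8],"angular": [0,0,0],"gripper": 1},{"dp": [-56,-1.2,0.8],"angular": [0,0,0],"gripper": 1},{"dp": [-62,-1.2,0.8],"angular": [0,0,0],"gripper": 1},{"dp": [-64,-1.2,0.8],"angular": [0,0,0],"gripper": 1}]'

```text
time: 10.0
position: [548.5, 244.8, 13.4]
orientation: [0.0, -0.407, 0.914, -0.0]
wrist_force: [-0.2, 0.1, -5.3]
opening: 6.9
gripper_force: 58.5
```

Emit:
arm_command --deltas '[{"dp": [-1.5,0,0.4],"angular": [0,0,0],"gripper": 1},{"dp": [-3,0,0.6],"angular": [0,0,0],"gripper": 1},{"dp": [-4.5,0,0.6],"angular": [0,0,0],"gripper": 1},{"dp": [-6,0,0.6],"angular": [0,0,0],"gripper": 1},{"dp": [-7.5,0,0.6],"angular": [0,0,0],"gripper": 1},{"dp": [-8.5,0,0.6],"angular": [0,0,0],"gripper": 1},{"dp": [-8.5,0,0.6],"angular": [0,0,0],"gripper": 1}]'

```text
time: 10.7
position: [553.6, 250.5, 12.8]
orientation: [0.0, -0.406, 0.914, 0.0]
wrist_force: [-0.2, -0.3, -5.4]
opening: 7.2
gripper_force: 58.7
```

Emit:
arm_command --deltas '[{"dp": [-1,0,0.5],"angular": [0,0,0],"gripper": 1},{"dp": [-2,0,1],"angular": [0,0,0],"gripper": 1},{"dp": [-3,0,1],"angular": [0,0,0],"gripper": 1},{"dp": [-4,0,1],"angular": [0,0,0],"gripper": 1},{"dp": [-5,0,1],"angular": [0,0,0],"gripper": 1},{"dp": [-6,0,1],"angular": [0,0,0],"gripper": 1},{"dp": [-6,0,1],"angular": [0,0,0],"gripper": 1}]'

```text
time: 11.4
position: [554.3, 251.9, 12.0]
orientation: [-0.003, -0.406, 0.914, -0.001]
wrist_force: [-7.2, -9.8, 4.0]
opening: 7.1
gripper_force: 60.1
```

Emit:
arm_command --deltas '[{"dp": [-2,0,0],"angular": [0,0,0],"gripper": 1},{"dp": [-4,0,0],"angular": [0,0,0],"gripper": 1},{"dp": [-4,0,0],"angular": [0,0,0],"gripper": 1}]'

```text
time: 11.7
position: [554.2, 251.8, 11.9]
orientation: [-0.007, -0.407, 0.913, -0.002]
wrist_force: [-11.7, -18.5, 11.0]
opening: 7.0
gripper_force: 61.2
```

Firm stop at ~22 N with no further motion, so the carrier is home. Next I'll unload, release and rise.

Emit:
arm_command --deltas '[{"dp": [4,0,0],"angular": [0,0,0],"gripper": 1},{"dp": [8,0,0],"angular": [0,0,0],"gripper": 1},{"dp": [8,0,0],"angular": [0,0,0],"gripper": 1},{"dp": [8,0,0],"angular": [0,0,0],"gripper": -0.4},{"dp": [8,0,0],"angular": [0,0,0],"gripper": -0.4},{"dp": [8,0,0],"angular": [0,0,0],"gripper": -0.4},{"dp": [8,0,0],"angular": [0,0,0],"gripper": -0.4}]'

```text
time: 12.4
position: [555.5, 252.4, 12.1]
orientation: [0.001, -0.406, 0.914, 0.0]
wrist_force: [-0.6, 0.2, -0.2]
opening: 59.5
gripper_force: 0.0
```

Emit:
arm_command --deltas '[{"dp": [0,0,-25],"angular": [0,0,0],"gripper": -0.4},{"dp": [0,0,-60],"angular": [0,0,0],"gripper": -0.4},{"dp": [0,0,-105],"angular": [0,0,0],"gripper": -0.4},{"dp": [0,0,-150],"angular": [0,0,0],"gripper": -0.4},{"dp": [0,0,-195],"angular": [0,0,0],"gripper": -0.4},{"dp": [0,0,-235],"angular": [0,0,0],"gripper": -0.4},{"dp": [0,0,-250],"angular": [0,0,0],"gripper": -0.4},{"dp": [0,0,-250],"angular": [0,0,0],"gripper": -0.4}]'

```text
time: 13.2
position: [556.7, 252.8, 265.7]
orientation: [0.004, -0.406, 0.914, -0.0]
wrist_force: [-0.2, 0.1, 0.6]
opening: 59.8
gripper_force: 0.0
```

```bash
python3 - <<'E'
from h import *
W=snap('w4','wrist')
import json
from station import bot
o=np.array([618.9,322.5]);th=np.radians(47.95);x=np.array([np.cos(th),np.sin(th)]);n=np.array([-x[1],x[0]])
p=o-95.45*x+0.27*n;print("est cmd",p,bot.sense()["position"])
def P(a,b,z): return [*(o+a*x+b*n),z]
pts=[P(-31,0,91),P(31,0,91),P(-55,31,56),P(-55,-31,56),P(55,31,56),P(-115,45,6),P(-115,-45,6),P(-115,0,42),P(-75,0,42),P(61,0,34)]
print(proj(W,pts).round(1).tolist())
im=W[0]["color"].copy()
for q in proj(W,pts): cv2.circle(im,tuple(int(v) for v in q.round()),2,(255,0,255),-1)
cv2.imwrite("pics/w4o.png",cv2.resize(im[150:400,160:420],None,fx=2.3,fy=2.3,interpolation=cv2.INTER_CUBIC))
E
```

```text
est cmd [554.76911571 251.8034295 ] [555.33137475 252.21680056 263.13102802]
[[283.2, 245.0], [283.1, 301.7], [313.3, 210.2], [253.3, 210.0], [310.7, 303.5], [323.6, 145.5], [243.2, 145.4], [283.4, 150.0], [283.3, 188.0], [283.1, 297.6]]
```

View pics/w4o.png

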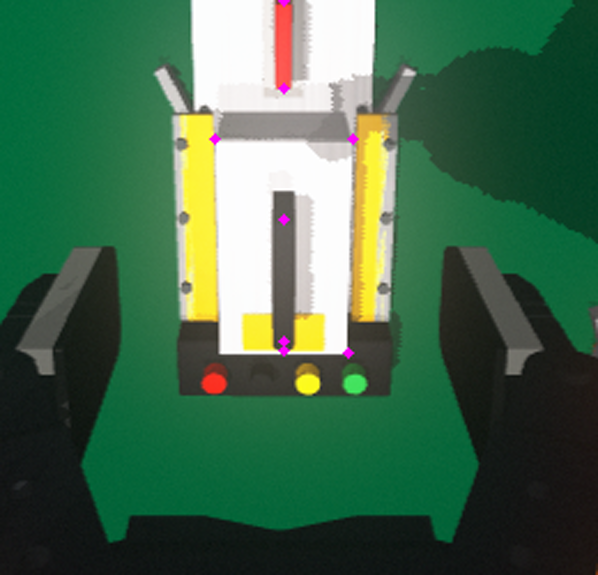

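The overlay shows the carrier home: the predicted cover, blade and lip points match the image, with the handle bar on the centreline from crop (284,192) to (284,348). Next is grasping the handle.

```bash
echo "[554.77,251.8,261.8,227.95]">cmd.json; python3 plan.py 619.0 322.8 140 227.95; python3 plan.py 619.0 322.8 66 227.95
```

```text
dp [-95.7, -0.1, 121.8] wz -0.0 rows>= 4
dp [-0.0, -0.0, 74.0] wz -0.0 rows>= 2
```

Emit:
arm_command --deltas '[{"dp": [-30,0.3,20],"angular": [0,0,0],"gripper": -0.4},{"dp": [-60,0.3,50],"angular": [0,0,0],"gripper": -0.4},{"dp": [-85,0.3,85],"angular": [0,0,0],"gripper": -0.4},{"dp": [-95.7,-0.1,115],"angular": [0,0,0],"gripper": -0.4},{"dp": [-95.7,-0.1,121.8],"angular": [0,0,0],"gripper": -0.4},{"dp": [-95.7,-0.1,121.8],"angular": [0,0,0],"gripper": -0.4}]'

```text
time: 13.85
position: [616.5, 321.7, 136.3]
orientation: [-0.004, -0.406, 0.914, -0.0]
wrist_force: [-0.6, 0.6, 0.0]
opening: 59.7
gripper_force: 0.0
```

Emit:
arm_command --deltas '[{"dp": [0,0,15],"angular": [0,0,0],"gripper": -0.4},{"dp": [0,0,35],"angular": [0,0,0],"gripper": -0.4},{"dp": [0,0,55],"angular": [0,0,0],"gripper": -0.4},{"dp": [0,0,68],"angular": [0,0,0],"gripper": -0.4},{"dp": [0,0,74],"angular": [0,0,0],"gripper": -0.4},{"dp": [0,0,74],"angular": [0,0,0],"gripper": -0.4}]'

```text
time: 14.45
position: [618.6, 322.5, 65.8]
orientation: [-0.0, -0.406, 0.914, -0.0]
wrist_force: [-0.5, 0.1, 0.2]
opening: 60.3
gripper_force: 0.0
```

Emit:
arm_command --deltas '[{"dp": [0,0,0],"angular": [0,0,0],"gripper": 1},{"dp": [0,0,0],"angular": [0,0,0],"gripper": 1},{"dp": [0,0,0],"angular": [0,0,0],"gripper": 1},{"dp": [0,0,0],"angular": [0,0,0],"gripper": 1},{"dp": [0,0,0],"angular": [0,0,0],"gripper": 1},{"dp": [0,0,0],"angular": [0,0,0],"gripper": 1}]' --squeeze 100

```text
time: 15.05
position: [619.3, 323.2, 67.1]
orientation: [0.001, -0.406, 0.914, 0.0]
wrist_force: [-1.1, 0.6, 5.6]
opening: 7.9
gripper_force: 97.9
```

Emit:
arm_command --deltas '[{"dp": [0,0,-3],"angular": [0,0,0],"gripper": 1},{"dp": [0,0,-6],"angular": [0,0,0],"gripper": 1},{"dp": [0,0,-9],"angular": [0,0,0],"gripper": 1},{"dp": [0,0,-12],"angular": [0,0,0],"gripper": 1},{"dp": [0,0,-15],"angular": [0,0,0],"gripper": 1},{"dp": [0,0,-18],"angular": [0,0,0],"gripper": 1}]'

```text
time: 15.65
position: [617.8, 322.3, 82.8]
orientation: [-0.002, -0.406, 0.914, -0.0]
wrist_force: [-0.2, -0.5, -11.7]
opening: 8.2
gripper_force: 97.3
```

Emit:
arm_command --deltas '[{"dp": [0,0,-4],"angular": [0,0,0],"gripper": 1},{"dp": [0,0,-8],"angular": [0,0,0],"gripper": 1},{"dp": [0,0,-12],"angular": [0,0,0],"gripper": 1},{"dp": [0,0,-17],"angular": [0,0,0],"gripper": 1},{"dp": [0,0,-24],"angular": [0,0,0],"gripper": 1},{"dp": [0,0,-32],"angular": [0,0,0],"gripper": 1},{"dp": [0,0,-40],"angular": [0,0,0],"gripper": 1},{"dp": [0,0,-42],"angular": [0,0,0],"gripper": 1}]'

```text
time: 16.45
position: [620.0, 323.3, 128.3]
orientation: [0.002, -0.406, 0.914, 0.0]
wrist_force: [0.9, 0.1, -1.3]
opening: 8.2
gripper_force: 98.9
```

The cover is off: 11.7 N peak, then only its own weight. Locating the tray now.

```bash
python3 - <<'E'
from h import *
from scipy.optimize import minimize
def corners(p,z,hx=77,hy=54):
    c,s=np.cos(p[2]),np.sin(p[2]);L=np.array([(hx,hy),(-hx,hy),(-hx,-hy),(hx,-hy)])
    return np.c_[L@np.array([[c,s],[-s,c]])+p[:2],np.full(4,z)]
cams=[]
for n,roi in(("top0",(370,180,450,260)),("w1",(0,0,125,215))):
    C=load(n);im=C[0]["color"].astype(int);b,g,r=im[...,0],im[...,1],im[...,2]
    m=((b>g+25)&(b>r+50));k=np.zeros_like(m);x0,y0,x1,y1=roi;k[y0:y1,x0:x1]=1
    m=(m&k).astype(np.uint8);m=cv2.morphologyEx(m,cv2.MORPH_OPEN,np.ones((3,3)));
    if n=="top0": 
        q,lab,st,ce=cv2.connectedComponentsWithStats(m);i=1+st[1:,4].argmax();m=(lab==i).astype(np.uint8)
    else:
        q,lab,st,ce=cv2.connectedComponentsWithStats(m);i=1+st[1:,4].argmax();m=(lab==i).astype(np.uint8)
    cams.append((C,m,k));print(n,m.sum(),ce[i])
def cost(p,sel=(0,1)):
    t=0
    for j in sel:
        C,m,k=cams[j];sil=np.zeros(m.shape,np.uint8)
        h=np.vstack([proj(C,corners(p,0)),proj(C,corners(p,18))]).astype(np.float32)
        cv2.fillConvexPoly(sil,(cv2.convexHull(h)*16).round().astype(np.int32),1,shift=4)
        t+=((sil>0)^(m>0))[k>0].sum()/m.sum()
    return t
for sel in((0,),(1,),(0,1)):
    best=min((minimize(cost,[457,-375,np.radians(a)],args=(sel,),method="Nelder-Mead",options=dict(initial_simplex=[[457,-375,np.radians(a)],[470,-375,np.radians(a)],[457,-360,np.radians(a)],[457,-375,np.radians(a+8)]])) for a in(25,33,-60)),key=lambda r:r.fun)
    print(sel,best.x[:2],np.degrees(best.x[2]),best.fun)
E
cat cmd.json
```

```text
top0 1452 [410.19903581 218.95936639]
w1 9294 [ 35.18248332 131.65902733]
(0,) [ 457.02319621 -373.46975797] 30.917315083204855 0.030303030303030304
(1,) [ 458.69652089 -373.02452041] 30.641914775589658 0.008715300193673338
(0, 1) [ 457.74423911 -373.18222336] 30.568567408430688 0.04379569508098178
[618.942093699693, 322.7960730618097, 66.0, 227.95]
```

```bash
echo "[618.942,322.796,126,227.95]">cmd.json; python3 plan.py 600 260 280 210; python3 plan.py 570 70 280 150; python3 plan.py 525 -150 280 90; python3 plan.py 458.3 -373.1 240 30.6;cat cmd.json
```

```text
dp [59.3, -28.0, -154.0] wz 0.3133 rows>= 4
dp [121.0, -149.5, 0.0] wz 1.0472 rows>= 7
dp [-71.1, -213.0, 0.0] wz 1.0472 rows>= 7
dp [-223.1, -66.7, 40.0] wz 1.0367 rows>= 7
[458.34102847374805, -373.0735267253456, 240.0, 30.60041704513923]
```

Emit:
arm_command --deltas '[{"dp": [0,0,-20],"angular": [0,0,0],"gripper": 1},{"dp": [0,0,-55],"angular": [0,0,0],"gripper": 1},{"dp": [10,-5,-95],"angular": [0,0,0.05],"gripper": 1},{"dp": [25,-12,-130],"angular": [0,0,0.14],"gripper": 1},{"dp": [42,-20,-150],"angular": [0,0,0.24],"gripper": 1},{"dp": [59.3,-28,-154],"angular": [0,0,0.3133],"gripper": 1}]'

```text
time: 17.05
position: [601.5, 260.2, 284.3]
orientation: [0.004, -0.257, 0.966, 0.0]
wrist_force: [0.3, -0.3, -1.6]
opening: 8.2
gripper_force: 98.9
```

Emit:
arm_command --deltas '[{"dp": [15,-19,0],"angular": [0,0,0.131],"gripper": 1},{"dp": [30,-37,0],"angular": [0,0,0.262],"gripper": 1},{"dp": [45,-56,0],"angular": [0,0,0.393],"gripper": 1},{"dp": [60,-75,0],"angular": [0,0,0.524],"gripper": 1},{"dp": [75,-93,0],"angular": [0,0,0.654],"gripper": 1},{"dp": [91,-112,0],"angular": [0,0,0.785],"gripper": 1},{"dp": [106,-131,0],"angular": [0,0,0.916],"gripper": 1},{"dp": [121,-149.5,0],"angular": [0,0,1.0472],"gripper": 1}]'

```text
time: 17.85
position: [569.5, 69.1, 280.2]
orientation: [0.0, 0.261, 0.965, 0.0]
wrist_force: [-0.1, -0.3, -1.0]
opening: 8.1
gripper_force: 98.9
```

Emit:
arm_command --deltas '[{"dp": [-9,-27,0],"angular": [0,0,0.131],"gripper": 1},{"dp": [-18,-53,0],"angular": [0,0,0.262],"gripper": 1},{"dp": [-27,-80,0],"angular": [0,0,0.393],"gripper": 1},{"dp": [-36,-107,0],"angular": [0,0,0.524],"gripper": 1},{"dp": [-44,-133,0],"angular": [0,0,0.654],"gripper": 1},{"dp": [-53,-160,0],"angular": [0,0,0.785],"gripper": 1},{"dp": [-62,-186,0],"angular": [0,0,0.916],"gripper": 1},{"dp": [-71.1,-213,0],"angular": [0,0,1.0472],"gripper": 1}]'

```text
time: 18.65
position: [524.5, -150.9, 280.2]
orientation: [0.0, 0.709, 0.705, 0.0]
wrist_force: [0.3, 0.1, -1.6]
opening: 7.8
gripper_force: 98.9
```

Emit:
arm_command --deltas '[{"dp": [-30,-9,0],"angular": [0,0,0.14],"gripper": 1},{"dp": [-60,-18,0],"angular": [0,0,0.28],"gripper": 1},{"dp": [-95,-28,5],"angular": [0,0,0.42],"gripper": 1},{"dp": [-130,-38,10],"angular": [0,0,0.56],"gripper": 1},{"dp": [-165,-49,20],"angular": [0,0,0.7],"gripper": 1},{"dp": [-195,-58,30],"angular": [0,0,0.84],"gripper": 1},{"dp": [-215,-64,38],"angular": [0,0,0.97],"gripper": 1},{"dp": [-223.1,-66.7,40],"angular": [0,0,1.0367],"gripper": 1}]'

```text
time: 19.45
position: [456.9, -374.9, 238.8]
orientation: [-0.0, 0.965, 0.261, -0.001]
wrist_force: [0.4, 0.5, -0.9]
opening: 8.0
gripper_force: 98.9
```

Emit:
arm_command --deltas '[{"dp": [0,0,0],"angular": [0,0,0],"gripper": 1},{"dp": [0,0,0],"angular": [0,0,0],"gripper": 1}]'

```text
time: 19.65
position: [458.2, -372.8, 240.1]
orientation: [-0.0, 0.964, 0.264, 0.0]
wrist_force: [0.6, 0.4, -1.4]
opening: 8.0
gripper_force: 98.9
```

Emit:
arm_command --deltas '[{"dp": [0,0,20],"angular": [0,0,0],"gripper": 1},{"dp": [0,0,50],"angular": [0,0,0],"gripper": 1},{"dp": [0,0,85],"angular": [0,0,0],"gripper": 1},{"dp": [0,0,115],"angular": [0,0,0],"gripper": 1},{"dp": [0,0,140],"angular": [0,0,0],"gripper": 1},{"dp": [0,0,157],"angular": [0,0,0],"gripper": 1},{"dp": [0,0,165],"angular": [0,0,0],"gripper": 1},{"dp": [0,0,168],"angular": [0,0,0],"gripper": 1}]'

```text
time: 20.45
position: [458.5, -372.2, 71.7]
orientation: [-0.0, 0.964, 0.265, -0.0]
wrist_force: [0.2, 0.7, -0.5]
opening: 7.9
gripper_force: 98.8
```

Emit:
arm_command --deltas '[{"dp": [0,0,1],"angular": [0,0,0],"gripper": 1},{"dp": [0,0,2],"angular": [0,0,0],"gripper": 1},{"dp": [0,0,3],"angular": [0,0,0],"gripper": 1},{"dp": [0,0,4],"angular": [0,0,0],"gripper": 1},{"dp": [0,0,5],"angular": [0,0,0],"gripper": 1},{"dp": [0,0,5],"angular": [0,0,0],"gripper": 1}]'

```text
time: 21.05
position: [458.2, -373.1, 67.1]
orientation: [0.0, 0.965, 0.264, 0.0]
wrist_force: [-0.2, -0.2, -1.9]
opening: 8.0
gripper_force: 98.8
```

Not down yet; lowering another 2–3 mm.

Emit:
arm_command --deltas '[{"dp": [0,0,0.7],"angular": [0,0,0],"gripper": 1},{"dp": [0,0,1.4],"angular": [0,0,0],"gripper": 1},{"dp": [0,0,2],"angular": [0,0,0],"gripper": 1},{"dp": [0,0,2.5],"angular": [0,0,0],"gripper": 1},{"dp": [0,0,2.5],"angular": [0,0,0],"gripper": 1}]'

```text
time: 21.55
position: [458.3, -373.0, 65.1]
orientation: [0.0, 0.965, 0.264, 0.0]
wrist_force: [-0.4, 1.3, 4.8]
opening: 8.0
gripper_force: 99.7
```

Contact is gentle (4.8 N). Releasing and rising.

Emit:
arm_command --deltas '[{"dp": [0,0,-0.5],"angular": [0,0,0],"gripper": 0.6},{"dp": [0,0,-0.5],"angular": [0,0,0],"gripper": 0.2},{"dp": [0,0,-0.5],"angular": [0,0,0],"gripper": -0.2},{"dp": [0,0,-0.5],"angular": [0,0,0],"gripper": -0.2},{"dp": [0,0,-0.5],"angular": [0,0,0],"gripper": -0.2},{"dp": [0,0,-0.5],"angular": [0,0,0],"gripper": -0.2}]'

```text
time: 22.15
position: [458.2, -373.0, 64.9]
orientation: [-0.0, 0.965, 0.264, -0.0]
wrist_force: [-0.5, 0.6, -0.1]
opening: 51.2
gripper_force: 0.0
```

Emit:
arm_command --deltas '[{"dp": [0,0,-15],"angular": [0,0,0],"gripper": -0.2},{"dp": [0,0,-40],"angular": [0,0,0],"gripper": -0.2},{"dp": [0,0,-75],"angular": [0,0,0],"gripper": -0.2},{"dp": [0,0,-115],"angular": [0,0,0],"gripper": -0.2},{"dp": [0,0,-155],"angular": [0,0,0],"gripper": -0.2},{"dp": [0,0,-190],"angular": [0,0,0],"gripper": -0.2},{"dp": [0,0,-205],"angular": [0,0,0],"gripper": -0.2},{"dp": [0,0,-205],"angular": [0,0,0],"gripper": -0.2}]'

```text
time: 22.95
position: [459.5, -374.2, 273.3]
orientation: [0.003, 0.965, 0.264, 0.002]
wrist_force: [-0.3, -0.2, -0.8]
opening: 51.5
gripper_force: 0.0
```

```bash
python3 - <<'E'
from h import *
from station import bot
W=snap('w5','wrist');T=snap('t5','top')
print(bot.sense()["position"],bot.sense()["wrist_force"])
im=np.zeros((600,800,3),np.uint8);im[:330,:440]=cv2.resize(W[0]["color"],(440,330),interpolation=cv2.INTER_AREA)
S=snap('s5','side')[0]["color"];im[:270,442:802-2]=cv2.resize(S,(358,270))
im[330:600,:]=cv2.resize(T[0]["color"][120:280,90:450],(800,356),interpolation=cv2.INTER_CUBIC)[:270]
cv2.imwrite("pics/fin.png",im)
E
```

```text
[ 457.88948681 -372.7461123   269.51479475] [-0.29807661  0.03798502 -0.30961623]
```

View pics/fin.png

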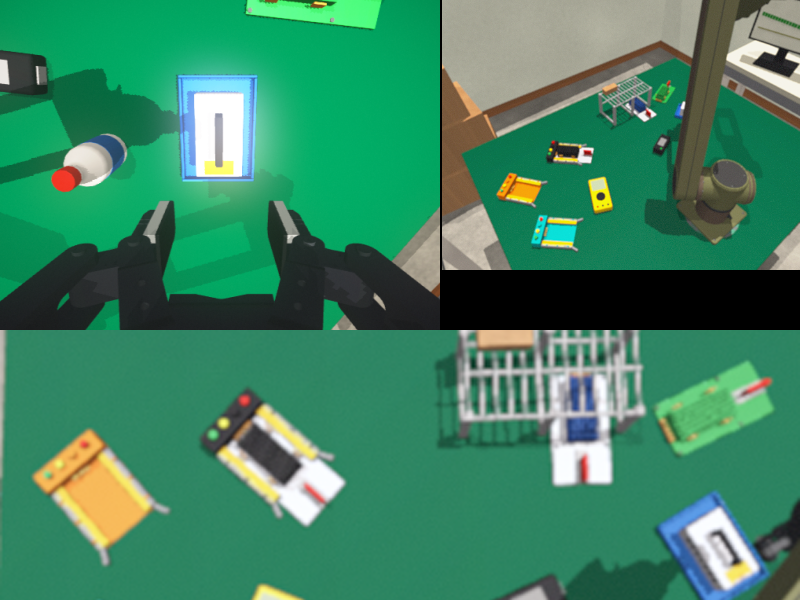

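The final view shows the cover upright inside the tray at wrist-view (218,135), the bare black module in the dock, and the spare, brick, bottle and meter in place. I'll check numerically that the carrier is still home.

```bash
python3 - <<'E'
from h import *
from scipy.ndimage import map_coordinates
o=np.array([618.9,322.5]);th=np.radians(47.95);x=np.array([np.cos(th),np.sin(th)]);n=np.array([-x[1],x[0]])
def edge(cam,ys,z,a,b):
    g=cam[0]["color"].astype(float)[...,2];s=np.arange(a,b,.5);out=[]
    for y in ys:
        q=proj(cam,[[*(o+k*x+y*n),z] for k in s]);v=map_coordinates(g,[q[:,1],q[:,0]],order=1)
        h=(v[:8].mean()+v[-8:].mean())/2;i=np.argmax((v-h)*np.sign(v[-1]-v[0])>0);out.append(s[i])
    return np.array(out)
ys=np.r_[np.arange(-38,-11,3),np.arange(12,39,3)]
for c in("w4","t5","s5"): e=edge(load(c),ys,6,-135,-96);print(c,"tail edge (home -115):",np.median(e),e.min(),e.max())
E
```

```text
w4 tail edge (home -115): -114.0 -114.0 -114.0
t5 tail edge (home -115): -120.0 -120.5 -119.5
s5 tail edge (home -115): -121.0 -123.0 -120.0
```

Top and side hint at ~5 mm of retreat, though they are coarse. I'll go back and look with the wrist camera from the earlier pose.

```bash
echo "[458.341,-373.074,270,30.6]">cmd.json; python3 plan.py 525 -150 290 90; python3 plan.py 570 40 290 150; python3 plan.py 575 180 280 206;python3 plan.py 554.77 251.8 261.8 227.95
```

```text
dp [170.9, -158.1, -20.0] wz -1.0367 rows>= 7
dp [190.0, 45.0, 0.0] wz -1.0472 rows>= 7
dp [65.6, 123.8, 10.0] wz -0.9774 rows>= 7
dp [-13.2, 73.4, 18.2] wz -0.3831 rows>= 3
```

Emit:
arm_command --deltas '[{"dp": [0,0,-20],"angular": [0,0,-0.131],"gripper": -0.4},{"dp": [35,-32,-20],"angular": [0,0,-0.262],"gripper": -0.4},{"dp": [65,-60,-20],"angular": [0,0,-0.393],"gripper": -0.4},{"dp": [95,-88,-20],"angular": [0,0,-0.524],"gripper": -0.4},{"dp": [120,-111,-20],"angular": [0,0,-0.654],"gripper": -0.4},{"dp": [145,-134,-20],"angular": [0,0,-0.785],"gripper": -0.4},{"dp": [160,-148,-20],"angular": [0,0,-0.916],"gripper": -0.4},{"dp": [170.9,-158.1,-20],"angular": [0,0,-1.0367],"gripper": -0.4}]'

```text
time: 23.9
position: [524.1, -147.8, 287.7]
orientation: [-0.002, 0.705, 0.709, -0.001]
wrist_force: [-0.4, -0.6, -0.3]
opening: 59.8
gripper_force: 0.0
```

Emit:
arm_command --deltas '[{"dp": [24,6,0],"angular": [0,0,-0.131],"gripper": -0.4},{"dp": [48,11,0],"angular": [0,0,-0.262],"gripper": -0.4},{"dp": [71,17,0],"angular": [0,0,-0.393],"gripper": -0.4},{"dp": [95,22,0],"angular": [0,0,-0.524],"gripper": -0.4},{"dp": [119,28,0],"angular": [0,0,-0.654],"gripper": -0.4},{"dp": [143,34,0],"angular": [0,0,-0.785],"gripper": -0.4},{"dp": [166,39,0],"angular": [0,0,-0.916],"gripper": -0.4},{"dp": [190,45,0],"angular": [0,0,-1.0472],"gripper": -0.4}]'

```text
time: 24.7
position: [568.8, 41.0, 287.5]
orientation: [-0.002, 0.256, 0.967, -0.001]
wrist_force: [0.9, 0.2, -0.3]
opening: 59.9
gripper_force: 0.0
```

Emit:
arm_command --deltas '[{"dp": [8,15,2],"angular": [0,0,-0.122],"gripper": -0.4},{"dp": [16,31,4],"angular": [0,0,-0.244],"gripper": -0.4},{"dp": [25,46,6],"angular": [0,0,-0.366],"gripper": -0.4},{"dp": [33,62,8],"angular": [0,0,-0.488],"gripper": -0.4},{"dp": [41,77,10],"angular": [0,0,-0.61],"gripper": -0.4},{"dp": [49,93,10],"angular": [0,0,-0.733],"gripper": -0.4},{"dp": [57,108,10],"angular": [0,0,-0.855],"gripper": -0.4},{"dp": [65.6,123.8,10],"angular": [0,0,-0.9774],"gripper": -0.4}]'

```text
time: 25.5
position: [573.9, 180.4, 277.4]
orientation: [-0.002, -0.227, 0.974, -0.0]
wrist_force: [-0.3, -0.5, 0.1]
opening: 59.6
gripper_force: 0.0
```

Emit:
arm_command --deltas '[{"dp": [-4,24,6],"angular": [0,0,-0.12],"gripper": -0.4},{"dp": [-9,48,12],"angular": [0,0,-0.25],"gripper": -0.4},{"dp": [-13.2,73.4,18.2],"angular": [0,0,-0.3831],"gripper": -0.4},{"dp": [-13.2,73.4,18.2],"angular": [0,0,-0.3831],"gripper": -0.4},{"dp": [-13.2,73.4,18.2],"angular": [0,0,-0.3831],"gripper": -0.4},{"dp": [-13.2,73.4,18.2],"angular": [0,0,-0.3831],"gripper": -0.4}]'

```text
time: 26.1
position: [554.6, 250.9, 260.9]
orientation: [-0.001, -0.406, 0.914, -0.0]
wrist_force: [0.2, 0.8, -0.4]
opening: 59.8
gripper_force: 0.0
```

```bash
cat > edge.py <<'E'
from h import *
import sys
from scipy.ndimage import map_coordinates
o=np.array([618.9,322.5]);th=np.radians(47.95);x=np.array([np.cos(th),np.sin(th)]);n=np.array([-x[1],x[0]])
def edge(cam,ys,z,s,ch=2):
    g=cam[0]["color"].astype(float)[...,ch];out=[]
    for y in ys:
        q=proj(cam,[[*(o+k*x+y*n),z] for k in s]);v=map_coordinates(g,[q[:,1],q[:,0]],order=1)
        h=(v[:8].mean()+v[-8:].mean())/2;i=np.argmax((v-h)*np.sign(v[-1]-v[0])>0);out.append(s[i])
    return out
ys=np.r_[np.arange(-38,-11,6),np.arange(14,39,6)]
for c in sys.argv[1:]:
    C=load(c);print(c,"tail(-115):",edge(C,ys,6,np.arange(-135,-98,.25)),"lip -x end(-55), left/right:",edge(C,[-42,42],16,np.arange(-70,-40,.25)),"red blade end:",edge(C,[0],42,np.arange(-130,-100,.25),1))
E
python3 -c "
from h import *
snap('w6','wrist')
from station import bot;print(bot.sense()['time'],bot.sense()['position'])"; python3 edge.py w4 w6
```

```text
26.15 [554.84682129 250.8195336  261.307651  ]
w4 tail(-115): [np.float64(-114.0), np.float64(-114.0), np.float64(-114.0), np.float64(-114.0), np.float64(-114.0), np.float64(-114.0), np.float64(-114.0), np.float64(-114.0), np.float64(-114.0), np.float64(-114.0)] lip -x end(-55), left/right: [np.float64(-53.0), np.float64(-53.5)] red blade end: [np.float64(-118.75)]
w6 tail(-115): [np.float64(-116.25), np.float64(-116.25), np.float64(-116.0), np.float64(-116.25), np.float64(-116.0), np.float64(-116.25), np.float64(-116.25), np.float64(-116.25), np.float64(-116.25), np.float64(-116.25)] lip -x end(-55), left/right: [np.float64(-70.0), np.float64(-53.75)] red blade end: [np.float64(-121.5)]
```

Relative to the lip end, the carrier has retreated about 2 mm, probably during the pull-off. I'll re-grip the blade and push it home again.

Emit:
arm_command --deltas '[{"dp": [0,0,40],"angular": [0,0,0],"gripper": -0.4},{"dp": [0,0,85],"angular": [0,0,0],"gripper": -0.4},{"dp": [0,0,130],"angular": [0,0,0],"gripper": -0.4},{"dp": [0,0,175],"angular": [0,0,0],"gripper": -0.4},{"dp": [0,0,215],"angular": [0,0,0],"gripper": -0.4},{"dp": [0,0,240],"angular": [0,0,0],"gripper": -0.4},{"dp": [0,0,249],"angular": [0,0,0],"gripper": -0.4},{"dp": [0,0,249],"angular": [0,0,0],"gripper": -0.4}]'

```text
time: 26.95
position: [554.4, 250.8, 11.8]
orientation: [-0.001, -0.406, 0.914, 0.0]
wrist_force: [-0.1, -0.6, 1.1]
opening: 59.9
gripper_force: 0.0
```

Emit:
arm_command --deltas '[{"dp": [0,0,0],"angular": [0,0,0],"gripper": -0.4},{"dp": [0,0,0],"angular": [0,0,0],"gripper": 1},{"dp": [0,0,0],"angular": [0,0,0],"gripper": 1},{"dp": [0,0,0],"angular": [0,0,0],"gripper": 1},{"dp": [0,0,0],"angular": [0,0,0],"gripper": 1},{"dp": [0,0,0],"angular": [0,0,0],"gripper": 1}]' --squeeze 60

```text
time: 27.55
position: [555.2, 252.1, 13.9]
orientation: [0.001, -0.406, 0.914, -0.0]
wrist_force: [-0.8, -0.6, 5.3]
opening: 6.8
gripper_force: 59.8
```

Emit:
arm_command --deltas '[{"dp": [-1,0,0],"angular": [0,0,0],"gripper": 1},{"dp": [-2,0,0],"angular": [0,0,0],"gripper": 1},{"dp": [-4,0,0],"angular": [0,0,0],"gripper": 1},{"dp": [-6,0,0],"angular": [0,0,0],"gripper": 1},{"dp": [-8,0,0],"angular": [0,0,0],"gripper": 1},{"dp": [-8,0,0],"angular": [0,0,0],"gripper": 1}]'

```text
time: 28.15
position: [556.1, 253.9, 13.9]
orientation: [-0.004, -0.407, 0.914, -0.001]
wrist_force: [-8.4, -11.0, 16.4]
opening: 7.1
gripper_force: 61.3
```

Emit:
arm_command --deltas '[{"dp": [0,0,-1.3],"angular": [0,0,0],"gripper": 1},{"dp": [-2,0,-1.3],"angular": [0,0,0],"gripper": 1},{"dp": [-5,0,-1.3],"angular": [0,0,0],"gripper": 1},{"dp": [-5,0,-1.3],"angular": [0,0,0],"gripper": 1},{"dp": [-5,0,-1.3],"angular": [0,0,0],"gripper": 1}]'

```text
time: 28.65
position: [555.8, 254.1, 13.9]
orientation: [-0.009, -0.407, 0.913, -0.003]
wrist_force: [-11.0, -20.2, 14.8]
opening: 6.8
gripper_force: 61.4
```

Against the stop again at 23 N with no motion. Unload, release and rise.

Emit:
arm_command --deltas '[{"dp": [3,0,0],"angular": [0,0,0],"gripper": 1},{"dp": [6,0,0],"angular": [0,0,0],"gripper": 1},{"dp": [9,0,0],"angular": [0,0,0],"gripper": 1},{"dp": [9,0,0],"angular": [0,0,0],"gripper": 1},{"dp": [9,0,0],"angular": [0,0,0],"gripper": -0.4},{"dp": [9,0,0],"angular": [0,0,0],"gripper": -0.4},{"dp": [9,0,0],"angular": [0,0,0],"gripper": -0.4},{"dp": [9,0,0],"angular": [0,0,0],"gripper": -0.4}]'

```text
time: 29.45
position: [558.0, 255.2, 14.2]
orientation: [0.001, -0.406, 0.914, -0.0]
wrist_force: [0.1, 0.7, 0.0]
opening: 59.5
gripper_force: 0.0
```

Emit:
arm_command --deltas '[{"dp": [0,0,-25],"angular": [0,0,0],"gripper": -0.4},{"dp": [0,0,-70],"angular": [0,0,0],"gripper": -0.4},{"dp": [0,0,-115],"angular": [0,0,0],"gripper": -0.4},{"dp": [0,0,-160],"angular": [0,0,0],"gripper": -0.4},{"dp": [0,0,-205],"angular": [0,0,0],"gripper": -0.4},{"dp": [0,0,-248],"angular": [0,0,0],"gripper": -0.4},{"dp": [0,0,-248],"angular": [0,0,0],"gripper": -0.4},{"dp": [0,0,-248],"angular": [0,0,0],"gripper": -0.4}]'

```text
time: 30.25
position: [558.1, 255.2, 263.8]
orientation: [0.002, -0.406, 0.914, -0.0]
wrist_force: [0.5, 0.3, -0.5]
opening: 60.0
gripper_force: 0.0
```

Emit:
arm_command --deltas '[{"dp": [0,0,0],"angular": [0,0,0],"gripper": -0.4},{"dp": [0,0,0],"angular": [0,0,0],"gripper": -0.4}]'

```text
time: 30.45
position: [556.2, 254.4, 259.9]
orientation: [-0.002, -0.406, 0.914, 0.0]
wrist_force: [-0.2, -0.4, -0.1]
opening: 59.9
gripper_force: 0.0
```

```bash
python3 -c "
from h import *
snap('w7','wrist')
from station import bot;print(bot.sense()['time'],bot.sense()['position'])"; python3 edge.py w4 w6 w7 | cut -c1-600; python3 - <<'E'
from edge import *
# stop/carrier front: lip far end reference along y=42 side and lateral tail corners
for c in("w4","w6","w7"):
    C=load(c);print(c,"lip ends y=+-40,43:",edge(C,[-43,-40,-38,38,40,43],16,np.arange(-66,-44,.25),1),"far",edge(C,[-40,40],16,np.arange(50,66,.25),1))
E
```

```text
30.5 [556.36910347 254.41671041 259.99095754]
w4 tail(-115): [np.float64(-114.0), np.float64(-114.0), np.float64(-114.0), np.float64(-114.0), np.float64(-114.0), np.float64(-114.0), np.float64(-114.0), np.float64(-114.0), np.float64(-114.0), np.float64(-114.0)] lip -x end(-55), left/right: [np.float64(-53.0), np.float64(-53.5)] red blade end: [np.float64(-118.75)]
w6 tail(-115): [np.float64(-116.25), np.float64(-116.25), np.float64(-116.0), np.float64(-116.25), np.float64(-116.0), np.float64(-116.25), np.float64(-116.25), np.float64(-116.25), np.float64(-116.25), np.float64(-116.25)] lip -x end(-55), left/right: [np.float64(-70.0), np.float64(-53.75)] red blade end: [np.float64(-121.5)]
w7 tail(-115): [np.float64(-114.25), np.float64(-114.25), np.float64(-114.25), np.float64(-114.25), np.float64(-114.25), np.float64(-114.25), np.float64(-114.25), np.float64(-114.25), np.float64(-114.25), np.float64(-114.0)] lip -x end(-55), left/right: [np.float64(-70.0), np.float64(-53.5)] red blade end: [np.float64(-119.25)]
w4 lip ends y=+-40,43: [np.float64(-60.5), np.float64(-61.0), np.float64(-60.75), np.float64(-61.25), np.float64(-62.0), np.float64(-47.0)] far [np.float64(59.75), np.float64(60.5)]
w6 lip ends y=+-40,43: [np.float64(-65.25), np.float64(-62.0), np.float64(-63.0), np.float64(-45.5), np.float64(-45.0), np.float64(-49.5)] far [np.float64(60.5), np.float64(60.25)]
w7 lip ends y=+-40,43: [np.float64(-66.0), np.float64(-61.0), np.float64(-60.25), np.float64(-62.0), np.float64(-62.0), np.float64(-51.5)] far [np.float64(60.25), np.float64(60.25)]
```

The tail edge is back to −114.2, matching the earlier home pose, and the lip reference is unchanged. Handing in.

```bash
python3 -c "
from station import order;print(order.finish_job())"
```

```text
the job is handed in; nothing more can be done
None
```

The job is handed in at about 30 s of the 67 s limit: the carrier is fully home in the dock, and the cover sits upright in the blue tray. The carrier slipped back about 2 mm after the cover came off, so I re-seated it against the stop; the spare, meter, brick and bottle look undisturbed in the last overview picture.

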